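# Load the cream honing stone into the bench holder

## Robot

A 7-joint arm with a two-finger parallel gripper is mounted at the origin on the work surface. World frame = base frame: x ahead of the robot, y to its left, z up, the work surface at z = 0. Lengths are in m, angles in rad, forces in N, time in s.
With the tool pointing down it reaches from about 0.425 to 1.025 m from the base axis. Payload 9.4 kg.
Tool frame: the origin (TCP) lies at the very end of the fingers, on their centre line; the grasp point (between the pads) lies 19 mm behind it; z points along the fingers, y is the direction in which the jaws open and shut (so a half turn about z gives the same grasp; the last joint's range is limited). The gripper opens to 85 mm and grips with 20 to 120 N. Pads are 22 mm wide; open, the fingers measure 114 mm over their backs; the gripper's body (76 mm by 85 mm) begins 54 mm behind the grasp point. The pads swing forward as they close: fully open they stand 13 mm farther back than shut.
Start: joints at [-1.341, 0.599, -0.003, 1.599, 0.002, 0.943, -0.08], TCP at [0.219, 0.691, 0.231] pointing down, gripper open.
Joint ranges: [-2.57, 2.57], [-0.35, 1.97], [-1.29, 1.29], [0.11, 2.56], [-1.05, 4.19], [0.11, 1.86], [-2.63, 2.63]. Speed limits (rad/s): [2.22, 2.22, 3.01, 3.01, 3.14, 3.14, 3.14].

## Interface

Orientations are given as a rotation vector (axis times angle).
In Python, from cell import robot gives the robot as it stands. The module is installed in compiled form; this text tells all that it offers.
- The arm moves only by the shell command python3 -m pendant 'ROWS' [FORCE]. ROWS is JSON, a list that holds one entry, the list of rows, each a list of 5 numbers: the opening in per cent of the stroke, from 0 (shut) to 100 (fully open), then the shift along the tool's x, y, z in mm, then the turn about the tool's z in degrees. In form: [[[hand, dx, dy, dz, turn], ...]]. A call has 1 to 8 rows; each row shifts and turns the commanded pose from where the row before left it, along the tool's axes as they then stand; what a row does not reach is not made up. A row lasts 1/12 s, in which the tool goes at most 41.7 mm and 7.16 degrees, less where a joint would pass 70% of its speed; a pose out of reach is approached as far as the arm can. A call is refused whole if a number of a shift passes 41.7 or a number of a turn 7.16, either way. A call with a gripper value outside its range is refused whole. The fingers move at their own pace and stop on an object; FORCE is the grip in N (left out, the last holds). Time passes only in rows, so rows that do not move let the fingers close. It gives the time, the measured TCP pose, the force and the opening at its end, in the units of the state.
- robot.read_state(): the state, without advancing time (a new reading comes with each control period).
- robot.grab_frame(name): name is "scene" or "top" or "wrist"; returns a dict with "pixels" (384x512x3 uint8, red, green, blue), "K" (3x3 intrinsics, pixels), "k1" (the pictures are not rectified: a ray, as slopes to the right and down, at radius r is drawn at 1 + k1 r^2 times it, then the intrinsics apply), "camera_from_world" (4x4, takes a point from world to camera coordinates). Camera axes: x right, y down, z forward; pixel columns grow to the right and rows downward; lengths in m; the calibration is good to about 2 mm. A picture is of the moment at which its call begins. There is no depth.
- robot.sign_off(): hands the job in, once; it reports no verdict.
Trained networks look in the newest picture that a camera, given by its name, has taken for a name from the list of things; names that differ only in an ending like _2 or _b are one class to them, and where a whole thing is asked for, a point or a joint stands for the part that bears it (a point fixed in the world has none). Each returns a list of dicts, best first, with "conf" (0 to 1); they miss things now and then, are a little off and sometimes report something else, mostly with a low value. They report only what shows in the picture. A call takes as long as a camera call. They do not tell look-alikes from the thing itself.
- robot.spot_in(camera, name): "position" ([column, row] as shares, 0 to 1, of the picture: columns of its width, rows of its height, amid what is visible of it).
The state is a dict: "time_s": time; "joint_pos": joint angles; "qvel": joint speeds; "effort": joint torques, N m; "position": TCP position; "orientation": TCP orientation; "ft_force": force on the tool from outside, world axes, zero at the start; "torque": the same for the moment, N m; "finger_gap": finger opening in m.
Only numpy, scipy, OpenCV 4.12 (cv2) and the standard library are available. Lean on these libraries where they do the work, as an engineer would, in place of code of your own. Each camera call takes 0.05 s, during which the arm holds its last target. There are 200 camera calls.

## Task

Load the cream honing stone into the blue-and-aluminium stone holder: lay it in the holder's channel, wood side down, and slide it along under the blue bridge until its end is fully home against the end stop. Leave it there, lying flat, and leave the dark grey stone where it is.

Things in the scene. Friction and masses are not known exactly. Their poses are not given: they have to be found in the camera images.
- cream_stone_mid (a point): Centre (half-way up) of the cream honing stone: a loose rigid bar 150 mm long (its x), 45 mm wide (y), 38 mm high (z, up), about 0.4 kg, cream stone 24 mm thick glued on a brown wooden base of 14 mm. It lies flat on the bench, left or right of the holder (the grey stone on the other side); both ends are alike.
- holder_seat (a point): Point on the channel floor, 6 mm above the bench, that lies under the middle of a stone that is fully home. The fixed holder's x points along the channel, roughly away from the robot: the sliding direction; z up. Channel 65 mm wide, between rails only 6 mm above its floor. End stop face (blue, 30 mm high) at x = +75 mm; the aluminium base reaches from x = -130 to +90, open at -x.
- holder_bridge (a point): Middle of the underside of the holder's blue bridge, which spans the channel 50 mm above its floor (12 mm above a lying stone). Axes as holder_seat, which is 57.5 mm behind. The bridge covers the last 35 mm before the stop, its top is 62 mm above the floor, outer width 85 mm. A stone lying centred 50 mm or more behind holder_seat is still clear of it.
- grey_stone_mid (a point): Centre of the dark grey stone, a bystander of the same shape and size as the cream one (150 x 45 x 38 mm, wooden base below), lying flat on the bench on the other side of the holder.
Not all that is in view belongs to the job. Leave any red or yellow look-alike of the part that bears holder_seat alone.

How it is judged:
At the end, for the whole second after the job is handed in: The cream stone lies at rest, wood side down and flat (0.1 rad, 5 mm) on the channel floor, one end under the bridge within 12 mm of the stop, within 15 mm of the channel's middle and 10 degrees of its direction; grey stone within 30 mm of where it was (x of cream_stone_mid in the frame of holder_seat between -0.012 and 0.012 m and y of cream_stone_mid in the frame of holder_seat between -0.015 and 0.015 m and z of cream_stone_mid in the frame of holder_seat between 0.014 and 0.024 m and angle between the x axis of cream_stone_mid and the x axis of holder_seat, either way round below 0.18 rad and angle between cream_stone_mid's own z axis and vertical below 0.1 rad and linear speed of cream_stone below 0.02 m/s); the robot touches nothing.
It fails at once if the dark grey stone is moved by more than 30 mm (distance of grey_stone_mid from where it was at the start of the episode above 0.03 m).
It also fails if it takes over 37 s, if anything falls off the work surface, if the arm or the gripper's body presses on something with over 40 N, if the wrist force passes 120 N, or if a joint passes its speed limit or range.

## Working session

There is one attempt and no reset: what is moved stays moved. The work goes in short steps, Python scripts to look and compute and a shell command to move; the robot and the scene stay as the last step left them, time stands still between calls to the robot, and variables do not carry over. Pictures are saved under pics/ and viewed, about 8 in all and at most 12, crops included, and the job is handed in when it is done.

```bash
mkdir -p pics
cat > h.py <<'E'
from cell import robot
import numpy as np, cv2
from scipy.spatial.transform import Rotation as R
def ray(f,uv):
    K,k=f["K"],f["k1"]; d=np.array([k,0,0,0,0.])
    p=cv2.undistortPoints(np.array([[uv]],float),np.array(K,float),d)[0,0]
    T=np.array(f["camera_from_world"]); r=T[:3,:3].T@np.r_[p,1]; o=-T[:3,:3].T@T[:3,3]
    return o,r
def at(f,uv,z):
    o,r=ray(f,uv); return o+r*(z-o[2])/r[2]
def proj(f,P):
    T=np.array(f["camera_from_world"])
    p,_=cv2.projectPoints(np.array(P,float).reshape(-1,3),cv2.Rodrigues(T[:3,:3])[0],T[:3,3],np.array(f["K"],float),np.array([f["k1"],0,0,0,0.])); return p[:,0]
def save(f,n,s=1): cv2.imwrite("pics/"+n,cv2.resize(f["pixels"][:,:,::-1],None,fx=s,fy=s,interpolation=cv2.INTER_CUBIC))
E
python3 - <<'E'
from h import *
ims=[]
for c in("top","scene"):
    f=robot.grab_frame(c); save(f,c+"1.png",1.5)
    for n,z in(("cream_stone_mid",.019),("holder_seat",.006),("holder_bridge",.056),("grey_stone_mid",.019)):
        for d in robot.spot_in(c,n): 
            uv=np.array(d["position"])*[512,384]; print(c,n,round(d["conf"],2),uv.round(),at(f,uv,z).round(3))
s=robot.read_state();print(s["time_s"],s["position"],s["orientation"],s["finger_gap"],R.from_rotvec(s["orientation"]).as_matrix().round(3))
E
```

```text
top cream_stone_mid 0.89 [378. 176.] [ 0.477 -0.29   0.019]
top cream_stone_mid 0.56 [146. 174.] [0.475 0.282 0.019]
top holder_seat 0.97 [136. 290.] [0.194 0.295 0.006]
top holder_seat 0.88 [277. 161.] [ 0.515 -0.042  0.006]
top holder_seat 0.67 [370. 279.] [ 0.23  -0.268  0.006]
top holder_bridge 0.86 [275. 162.] [ 0.502 -0.035  0.056]
top holder_bridge 0.75 [375. 179.] [ 0.465 -0.273  0.056]
top holder_bridge 0.6 [372. 279.] [ 0.231 -0.26   0.056]
top holder_bridge 0.57 [135. 289.] [0.2   0.284 0.056]
top grey_stone_mid 0.88 [147. 175.] [0.473 0.28  0.019]
scene cream_stone_mid 0.95 [153. 225.] [ 0.483 -0.272  0.019]
scene holder_seat 0.84 [239. 235.] [ 0.533 -0.033  0.006]
scene holder_seat 0.79 [163. 167.] [ 0.241 -0.261  0.006]
scene holder_seat 0.62 [331. 151.] [0.221 0.303 0.006]
scene holder_bridge 0.96 [160. 164.] [ 0.279 -0.259  0.056]
scene holder_bridge 0.96 [331. 149.] [0.267 0.282 0.056]
scene holder_bridge 0.95 [238. 234.] [ 0.562 -0.035  0.056]
scene grey_stone_mid 0.57 [345. 206.] [0.472 0.283 0.019]
0.5 [0.21896601 0.69113269 0.23122276] [ 4.79970406e-01  3.10465788e+00 -1.40448291e-04] 0.08541157186786373 [[-0.953  0.302  0.   ]
 [ 0.302  0.953 -0.   ]
 [-0.    -0.    -1.   ]]
```

View pics/top1.png

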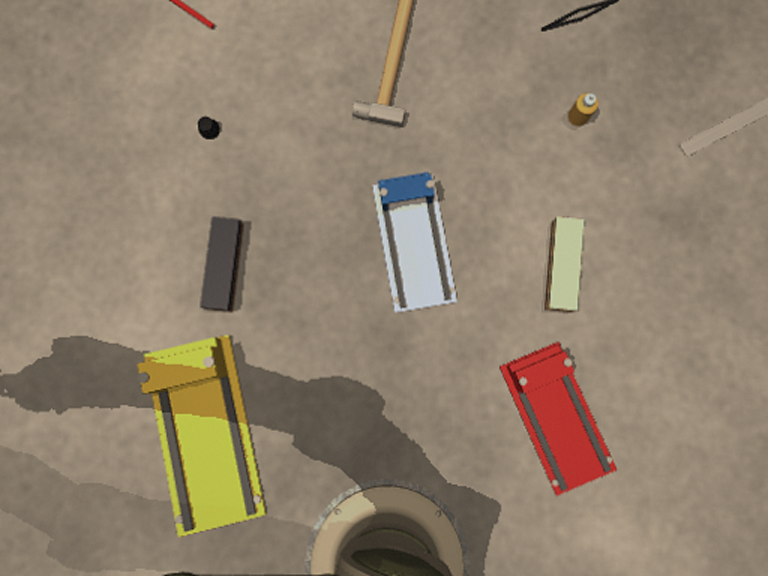

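View pics/scene1.png

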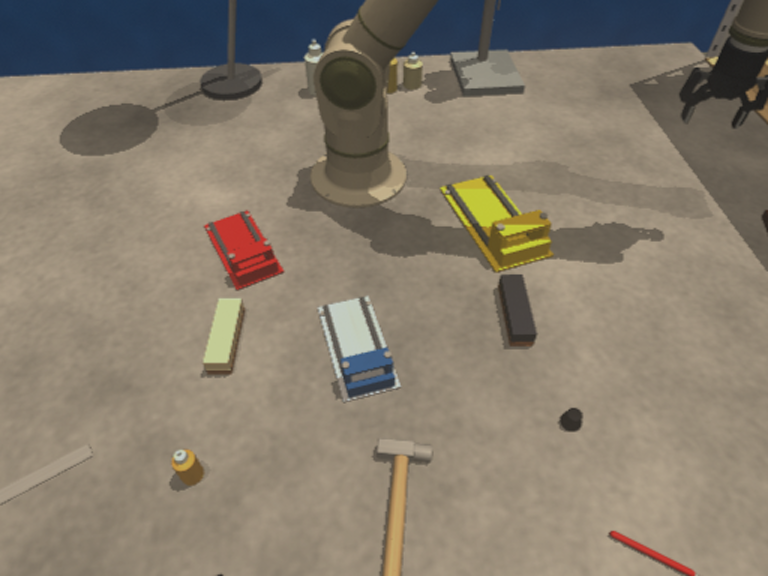

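Top view (in 512-pixel units): blue/aluminium holder at (277,161), red look-alike (372,279) and yellow one (136,290). Only the first fits "blue-and-aluminium". The cream stone is at (378,176) and the grey one at (147,175). I'll confirm in a crop and measure.

Run:
```python
from h import *
f=robot.grab_frame("top"); p=f["pixels"]
hsv=cv2.cvtColor(p,cv2.COLOR_RGB2HSV).astype(int)
def big(m,box):
    k=np.zeros(m.shape,np.uint8); x0,y0,x1,y1=box; k[y0:y1,x0:x1]=m[y0:y1,x0:x1]
    c=max(cv2.findContours(k,0,1)[0],key=cv2.contourArea); return c
cr=big((p.min(2)>120)&(hsv[...,1]>35)&(hsv[...,2]>180),(350,130,410,220))
P=np.array([at(f,q[0],.038)[:2] for q in cr])*1000
print("cream",cv2.minAreaRect(P.astype(np.float32)))
wh=big((p.min(2)>150)|((p[...,2].astype(int)-p[...,0])>30),(240,105,310,215))
P=np.array([at(f,q[0],.006)[:2] for q in wh])*1000
print("holder",cv2.minAreaRect(P.astype(np.float32)))
v=p.copy(); cv2.drawContours(v,[cr,wh],-1,(255,0,0),1)
c=np.hstack([p[105:215,235:405],v[105:215,235:405]])
cv2.imwrite("pics/crop2.png",cv2.resize(c[:,:,::-1],None,fx=2.3,fy=2.3,interpolation=2))
for uv in((265,207.),(303.5,200.5)): print(at(f,uv,.006))
s=proj(f,[[.5,0,.006],[.6,0,.006]]);print(s)
```

```text
cream ((478.35736083984375, -283.6080627441406), (42.79833221435547, 147.71319580078125), 84.70093536376953)
holder ((492.329833984375, -42.77971649169922), (175.96780395507812, 103.75735473632812), 10.868696212768555)
[ 0.39909551 -0.0130841   0.006     ]
[ 0.4166391  -0.10828819  0.006     ]
[[260.30280543 166.8493396 ]
 [260.87118031 128.00523492]]
```

View pics/crop2.png

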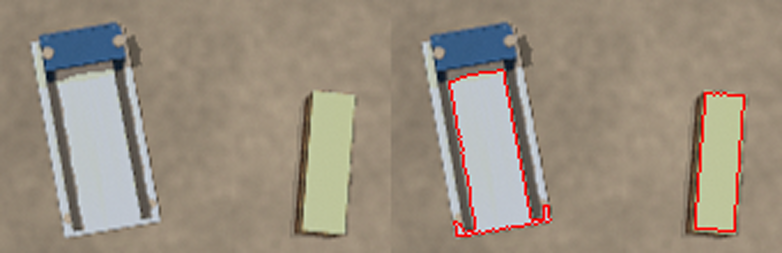

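The crop confirms it: blue bridge with aluminium base on the left, cream stone (wood edge visible) on the right. I'll transit above the cream stone via x≈0.52.

```bash
python3 -m pendant '[[[100,0,0,0,-6.15],[100,0,0,0,-6.15],[100,-28,-30,0,0],[100,-28,-30,0,0],[100,-28,-30,0,0],[100,-28,-30,0,0],[100,-28,-30,0,0],[100,-28,-30,0,0]]]' 60
python3 -m pendant '[[[100,-28,-30,0,0],[100,-28,-30,0,0],[100,-28,-30,0,0],[100,-28,-30,0,0],[100,-28,-30,0,0],[100,-28,-30,0,0],[100,-1,-39,0,0],[100,-1,-39,0,0]]]'
python3 -m pendant '[[[100,-1,-39,0,0],[100,-1,-39,0,0],[100,-1,-39,0,0],[100,-1,-39,0,0],[100,-1,-39,0,0],[100,-1,-39,0,0],[100,-1,-39,0,0],[100,0,0,0,0]]]'
```

```text
time_s: 1.22
position: [0.3706, 0.4948, 0.2315]
orientation: [0.144, 3.138, 0.001]
ft_force: [1.2, 1.0, -0.2]
finger_gap: 0.0859
time_s: 1.88
position: [0.5165, 0.222, 0.2311]
orientation: [0.147, 3.137, 0.0]
ft_force: [0.1, -0.6, -0.1]
finger_gap: 0.0855
time_s: 2.55
position: [0.496, -0.0567, 0.2316]
orientation: [0.16, 3.137, -0.005]
ft_force: [-0.2, -0.9, -0.8]
finger_gap: 0.0856
```

Run:
```python
from h import *
f=robot.grab_frame("wrist"); save(f,"w3.png",1.5)
s=robot.read_state();print(s["time_s"],s["position"],s["joint_pos"])
y=np.deg2rad(10.4); ex=np.array([np.cos(y),np.sin(y)]); ey=np.array([-ex[1],ex[0]]); S=np.array([.536,-.037])
g=[(a,b,z) for a,b,z in((-130,48,6),(-130,-48,6),(-130,32,12),(-130,-32,12),(40,42,68),(40,-42,68),(75,42,68),(0,0,6))]
print(proj(f,[[*(S+ex*a/1e3+ey*b/1e3),z/1e3] for a,b,z in g]).round(0))
for n in("holder_seat","holder_bridge","cream_stone_mid"):
    for d in robot.spot_in("wrist",n): print(n,d["conf"],np.array(d["position"])*[512,384])
```

```text
2.6 [ 0.49661239 -0.05300454  0.2316056 ] [ 0.00398695  0.33063852 -0.01594761  2.10687255  0.01009631  0.70371686
  1.45236132]
[[286.  78.]
 [206. 103.]
 [273.  82.]
 [218.  99.]
 [326. 235.]
 [251. 254.]
 [332. 262.]
 [275. 195.]]
holder_seat 0.91 [58.9824 15.7824]
holder_seat 0.65 [275.8144 173.9136]
holder_bridge 0.95 [59.392  16.5888]
holder_bridge 0.56 [276.7872 170.8032]
cream_stone_mid 0.71 [ 70.1952 166.6176]
```

View pics/w3.png

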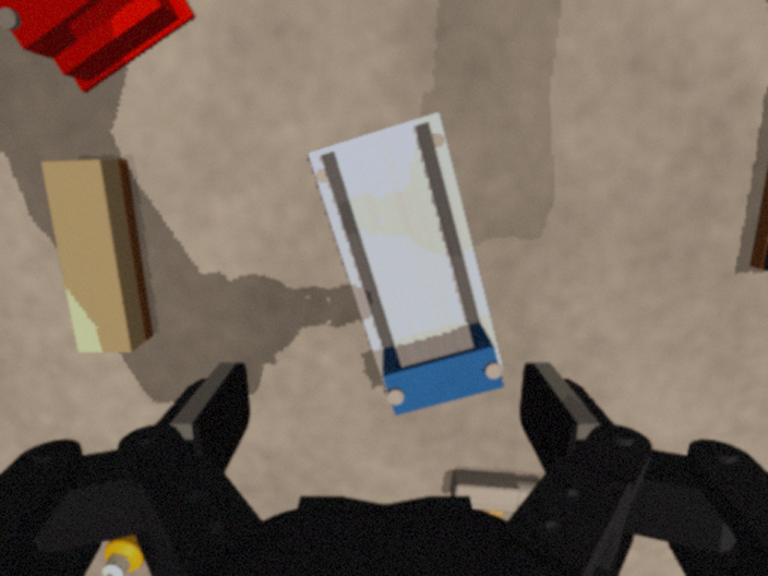

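Wrist view (picture pixels): holder near corners (438,113), (309,153); blue bridge edge (498,345) to (384,372), back (502,385), (397,414). Cream stone at (105,255). The prediction is a few mm off, so I'll refine it with a fit over both views.

Run:
```python
from h import *
from scipy.optimize import least_squares
f=robot.grab_frame("wrist"); t=robot.grab_frame("top")
W=np.array([(438,113),(309,153),(495,345),(385,374),(502,385),(397,414)])/1.5
b=np.array([[95,-1,0]]) 
def pts(v):
    S=v[:2];c,s=np.cos(v[2]),np.sin(v[2]);w=v[3]/2
    g=np.array([(-.13,w,.006),(-.13,-w,.006),(.04,.0425,.068),(.04,-.0425,.068),(.075,.0425,.068),(.075,-.0425,.068)])
    return np.c_[S[0]+c*g[:,0]-s*g[:,1],S[1]+s*g[:,0]+c*g[:,1],g[:,2]]
T=np.array([(397,311),(456,301),(384,208),(437,197)])/1.5
for n,fun in (("w",lambda v:(proj(f,pts(v))-W).ravel()),("t",lambda v:(proj(t,pts(v)[:4])-T).ravel())):
    r=least_squares(fun,[.536,-.037,.18,.097]); print(n,r.x.round(4),np.rad2deg(r.x[2]).round(1),r.fun.reshape(-1,2).round(1).tolist())
# cream top corners in wrist
for q in((42,160),(118,158),(133,350),(77,352)): print(at(f,np.array(q)/1.5,.038).round(4))
print(robot.read_state()["position"])
```

```text
w [ 0.533  -0.0224  0.1998  0.1028] 11.4 [[-0.5, -2.2], [-0.4, -1.9], [0.4, 0.2], [-1.5, 1.5], [2.7, 1.5], [-0.7, 1.7]]
t [ 0.5308 -0.0377  0.1878  0.0989] 10.8 [[0.4, 1.8], [0.4, 1.6], [-0.2, -2.3], [-0.6, -1.0]]
[ 0.404  -0.2868  0.038 ]
[ 0.4086 -0.2304  0.038 ]
[ 0.555  -0.2545  0.038 ]
[ 0.5528 -0.3012  0.038 ]
[ 0.49737774 -0.04705647  0.23133915]
```

```bash
python3 -m pendant '[[[100,0,-40,0,0],[100,0,-40,0,0],[100,0,-40,0,0],[100,0,-40,0,0],[100,0,-40,0,0],[100,-3,-36,0,0],[100,0,0,0,0],[100,0,0,0,0]]]'
python3 -m pendant '[[[100,0,0,0,0],[100,0,0,0,0],[100,0,0,0,0]]]'
python3 - <<'E'
from h import *
f=robot.grab_frame("wrist"); p=f["pixels"]
s=robot.read_state();print(s["time_s"],s["position"],s["orientation"],np.abs(s["qvel"]).max())
c=[-.284,];y=np.deg2rad(-5.3)
ex=np.array([np.cos(y),np.sin(y)]);ey=np.array([-ex[1],ex[0]]);S=np.array([.478,-.284])
P=[[*(S+ex*a+ey*b),.038] for a,b in((-.075,.0225),(-.075,-.0225),(.075,-.0225),(.075,.0225))]
q=proj(f,P);print(q.round(0))
v=cv2.resize(p,None,fx=1.5,fy=1.5);cv2.polylines(v,[(q*1.5).astype(int)],True,(255,0,0),1)
cv2.imwrite("pics/w4.png",v[:,:,::-1])
E
```

```text
time_s: 3.52
position: [0.4785, -0.2847, 0.231]
orientation: [-0.148, -3.138, 0.0]
ft_force: [0.1, 1.0, -0.0]
finger_gap: 0.0857
time_s: 3.77
position: [0.479, -0.2819, 0.2313]
orientation: [0.14, 3.138, 0.001]
ft_force: [0.4, -0.7, 0.2]
finger_gap: 0.0852
3.8167 [ 0.47891948 -0.28216239  0.23135572] [1.40328955e-01 3.13837906e+00 6.41869157e-04] 0.00695822876459334
[[275. 100.]
 [233. 100.]
 [235. 232.]
 [273. 232.]]
```

View pics/w4.png

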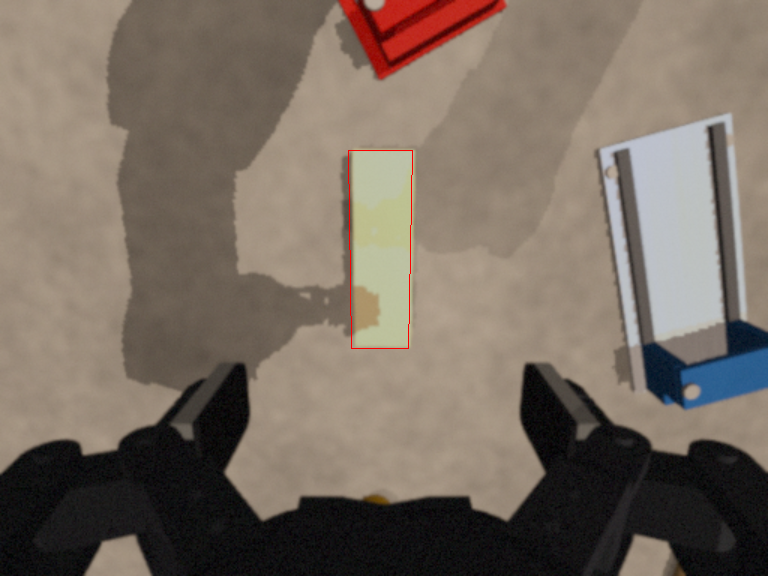

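The predicted outline (red) coincides with the cream stone's top face at (380,250), so I'll go down and grip.

```bash
python3 -m pendant '[[[100,0,-2,40,0],[100,0,0,40,0],[100,0,0,40,0],[100,0,0,40,0],[100,0,0,36,0],[100,0,0,15,0],[100,0,0,10,0],[100,0,0,0,0]]]'
python3 -m pendant '[[[0,0,0,0,0],[0,0,0,0,0],[0,0,0,0,0],[0,0,0,0,0],[0,0,0,0,0],[0,0,0,0,0],[0,0,0,0,0]]]' 60
```

```text
time_s: 4.48
position: [0.4778, -0.2847, 0.0086]
orientation: [-0.142, -3.136, -0.002]
ft_force: [-0.9, -0.2, 0.6]
finger_gap: 0.0852
time_s: 5.07
position: [0.479, -0.2858, 0.012]
orientation: [0.144, 3.136, -0.001]
ft_force: [-1.1, 2.0, 9.1]
finger_gap: 0.044
```

```bash
python3 -m pendant '[[[0,0,0,-10,0],[0,0,0,-30,0],[0,0,0,-35,0],[0,0,0,-25,0],[0,4,25,0,0],[0,4,30,0,0],[0,4,30,0,0],[0,4,30,0,0]]]' 80
python3 -m pendant '[[[0,4,30,0,0],[0,4,30,0,0],[0,4,30,0,0],[0,3,31,0,0],[0,0,0,0,-5.4],[0,0,0,0,-5.4],[0,0,0,0,-5.4],[0,0,0,0,0]]]'
python3 -m pendant '[[[0,0,0,0,0],[0,0,0,0,0],[0,0,0,0,0]]]'
python3 - <<'E'
from h import *
v=np.array([.531,-.036]);y=np.deg2rad(10.8)
for cam in("wrist","top","scene"):
    f=robot.grab_frame(cam); p=f["pixels"]; u=cv2.resize(p,None,fx=1.5,fy=1.5)
    ex=np.array([np.cos(y),np.sin(y)]);ey=np.array([-ex[1],ex[0]])
    for z,c in((.006,[(-.13,.0325),(-.13,-.0325),(.075,-.0325),(.075,.0325)]),(.068,[(.04,.0425),(.04,-.0425),(.075,-.0425),(.075,.0425)])):
        q=proj(f,[[*(v+ex*a+ey*b),z] for a,b in c]);cv2.polylines(u,[(q*1.5*8).astype(int)],True,(255,0,0),1,shift=3)
    if cam=="wrist": cv2.imwrite("pics/w5.png",u[:,:,::-1])
    if cam=="top": a=u[110:340,330:530]
    if cam=="scene": b=u[270:430,280:440]
cv2.imwrite("pics/o5.png",np.hstack([cv2.resize(a,(400,460)),cv2.resize(b,(400,460))])[:,:,::-1])
s=robot.read_state();print(s["time_s"],s["position"],s["orientation"],s["finger_gap"])
E
```

```text
time_s: 5.73
position: [0.4725, -0.169, 0.1116]
orientation: [0.147, 3.137, -0.0]
ft_force: [-0.4, 0.3, -3.4]
finger_gap: 0.0436
time_s: 6.4
position: [0.469, -0.0478, 0.1112]
orientation: [-0.306, 3.126, -0.0]
ft_force: [-0.0, -0.5, -3.5]
finger_gap: 0.0439
time_s: 6.65
position: [0.469, -0.0483, 0.1106]
orientation: [-0.295, 3.127, -0.0]
ft_force: [0.2, 0.1, -2.9]
finger_gap: 0.0436
6.8 [ 0.46901851 -0.0480988   0.11034077] [-2.97160536e-01  3.12749576e+00 -1.43289249e-04] 0.043556882991674185
```

View pics/w5.png

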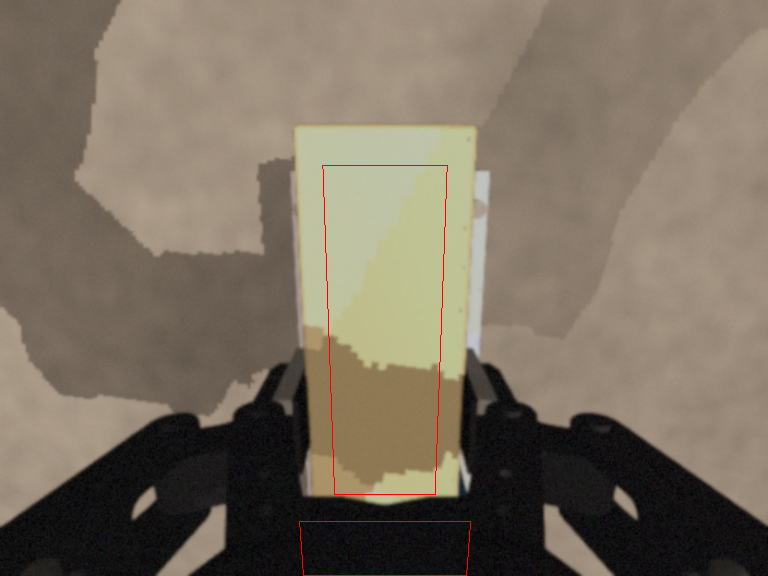

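View pics/o5.png

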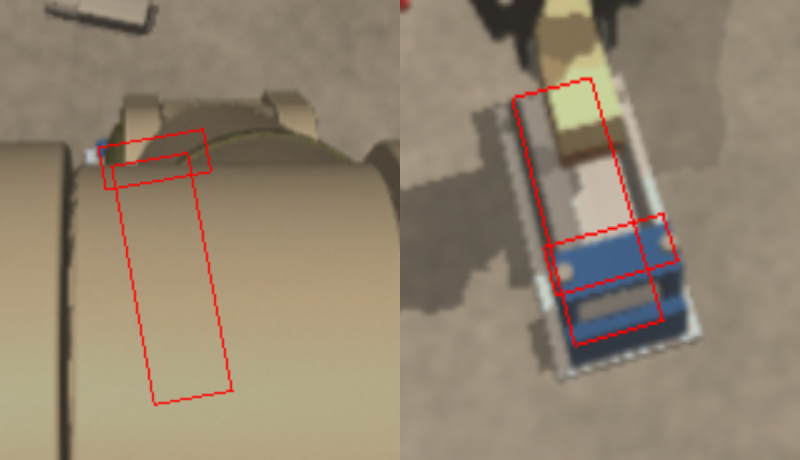

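In the wrist view the holder's base edges peek out at (291,171) and (489,171), so its centre is about 2–3 mm to +y of my outline. The scene view agrees. I'll shift +3 mm and lower.

```bash
python3 -m pendant '[[[0,0,3,20,0],[0,0,0,30,0],[0,0,0,24,0],[0,0,0,10,0],[0,0,0,3,0],[0,0,0,0,0],[0,0,0,0,0]]]'
python3 -m pendant '[[[0,0,0,2,0],[0,0,0,1.5,0],[0,0,0,0,0],[0,0,0,0,0]]]'
```

```text
time_s: 7.38
position: [0.4688, -0.0451, 0.024]
orientation: [-0.298, 3.127, -0.0]
ft_force: [0.5, -0.2, -4.3]
finger_gap: 0.0435
time_s: 7.72
position: [0.4687, -0.0451, 0.0203]
orientation: [-0.299, 3.126, -0.0]
ft_force: [0.6, 0.1, -3.8]
finger_gap: 0.0435
```

```bash
python3 -m pendant '[[[0,0,0,1.5,0],[0,0,0,1,0],[0,0,0,0,0],[0,0,0,0,0]]]'
python3 - <<'E'
from h import *
f=robot.grab_frame("wrist");save(f,"w6.png",1.5);s=robot.read_state();print(s["ft_force"],s["torque"],s["position"])
E
```

```text
time_s: 8.05
position: [0.4687, -0.0451, 0.0181]
orientation: [-0.299, 3.126, -0.0]
ft_force: [-1.7, -0.5, 12.1]
finger_gap: 0.0431
[-1.9606267   0.25204014 13.10936531] [0.14696063 0.29956431 0.04109194] [ 0.46870342 -0.04508897  0.01812129]
```

View pics/w6.png

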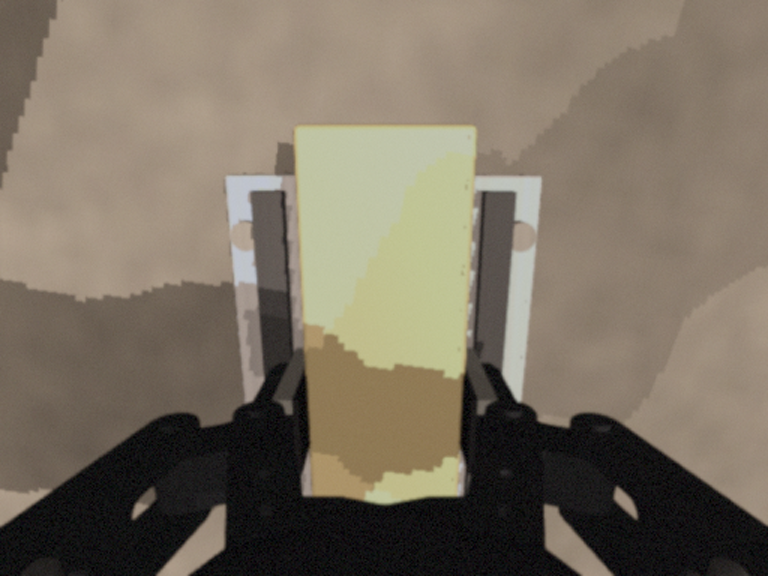

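The stone sits centred between the rails (rails at columns 250–290 and 480–515, stone 296–475) and has touched the floor. I'll raise it 1 mm and slide.

```bash
python3 -m pendant '[[[0,0,0,-1.2,0],[0,-8,0,0,0],[0,-12,0,0,0],[0,-12,0,0,0],[0,-12,0,0,0],[0,-8,0,0,0],[0,0,0,0,0],[0,0,0,0,0]]]' 
python3 -m pendant '[[[0,-2,0,0,0],[0,-2,0,0,0],[0,-2,0,0,0],[0,0,0,0,0],[0,0,0,0,0]]]'
```

```text
time_s: 8.77
position: [0.5195, -0.0351, 0.0183]
orientation: [0.299, -3.127, 0.0]
ft_force: [0.4, 0.7, -3.7]
finger_gap: 0.0437
time_s: 9.18
position: [0.5255, -0.0341, 0.0185]
orientation: [-0.299, 3.127, -0.0]
ft_force: [-0.2, -1.2, -3.9]
finger_gap: 0.0435
```

```bash
python3 -m pendant '[[[0,-1.5,0,0,0],[0,-1.5,0,0,0],[0,0,0,0,0],[0,0,0,0,0]]]' 
python3 -m pendant '[[[0,-1.5,0,0,0],[0,-1.5,0,0,0],[0,0,0,0,0],[0,0,0,0,0]]]'
python3 -m pendant '[[[0,-1.5,0,0,0],[0,-1.5,0,0,0],[0,0,0,0,0],[0,0,0,0,0]]]'
```

```text
time_s: 9.52
position: [0.5285, -0.0335, 0.0185]
orientation: [-0.299, 3.127, -0.0]
ft_force: [0.9, -0.8, -3.2]
finger_gap: 0.0437
time_s: 9.85
position: [0.5315, -0.0329, 0.0185]
orientation: [-0.299, 3.127, -0.0]
ft_force: [-0.0, 0.0, -3.8]
finger_gap: 0.0436
time_s: 10.18
position: [0.5344, -0.0323, 0.0185]
orientation: [-0.299, 3.127, -0.0]
ft_force: [0.3, -1.0, -3.5]
finger_gap: 0.0437
```

```bash
python3 -m pendant '[[[0,-1.5,0,0,0],[0,-1,0,0,0],[0,0,0,0,0],[0,0,0,0,0]]]' 
python3 -m pendant '[[[0,-1.5,0,0,0],[0,-1,0,0,0],[0,0,0,0,0],[0,0,0,0,0]]]'
```

```text
time_s: 10.52
position: [0.5355, -0.0321, 0.0183]
orientation: [0.298, -3.125, 0.0]
ft_force: [-5.1, -0.3, -1.8]
finger_gap: 0.0438
time_s: 10.85
position: [0.5354, -0.0321, 0.0183]
orientation: [0.297, -3.121, 0.0]
ft_force: [-11.4, -1.9, 2.7]
finger_gap: 0.0438
```

Contact with the stop (−11 N) came at x=0.5355. I'll relax, lower and release.

```bash
python3 -m pendant '[[[0,2.5,0,0,0],[0,0,0,0.7,0],[0,0,0,0,0],[0,0,0,0,0]]]' 
python3 -m pendant '[[[30,0,0,0,0],[60,0,0,0,0],[100,0,0,0,0],[100,0,0,0,0],[100,0,0,0,0],[100,0,0,0,0],[100,0,0,0,0]]]'
```

```text
time_s: 11.18
position: [0.5355, -0.0321, 0.0182]
orientation: [0.298, -3.125, 0.0]
ft_force: [-8.1, -0.7, 7.7]
finger_gap: 0.0436
time_s: 11.77
position: [0.5371, -0.0318, 0.0178]
orientation: [-0.299, 3.127, -0.0]
ft_force: [-0.8, -0.4, -0.3]
finger_gap: 0.0858
```

```bash
python3 -m pendant '[[[100,0,0,-15,0],[100,0,0,-30,0],[100,0,0,-40,0],[100,0,0,-40,0],[100,0,0,-40,0],[100,0,0,-30,0],[100,0,0,0,0],[100,0,0,0,0]]]'
python3 - <<'E'
from h import *
s=robot.read_state();print(s["time_s"],s["position"],s["ft_force"])
f=robot.grab_frame("wrist");g=robot.grab_frame("scene")
u=cv2.resize(f["pixels"],(500,375));w=cv2.resize(g["pixels"][180:280,190:270],(300,375),interpolation=2)
cv2.imwrite("pics/e7.png",np.hstack([u,w])[:,:,::-1])
for d in robot.spot_in("scene","grey_stone_mid"): print(d["conf"],at(g,np.array(d["position"])*[512,384],.019))
E
```

```text
time_s: 12.43
position: [0.5376, -0.0319, 0.2148]
orientation: [-0.298, 3.123, -0.0]
ft_force: [-0.9, 0.4, -0.0]
finger_gap: 0.0851
12.4333 [ 0.53764294 -0.03190989  0.21479403] [-0.88669328  0.37018129 -0.04560621]
0.6 [0.47568309 0.27457708 0.019     ]
```

View pics/e7.png

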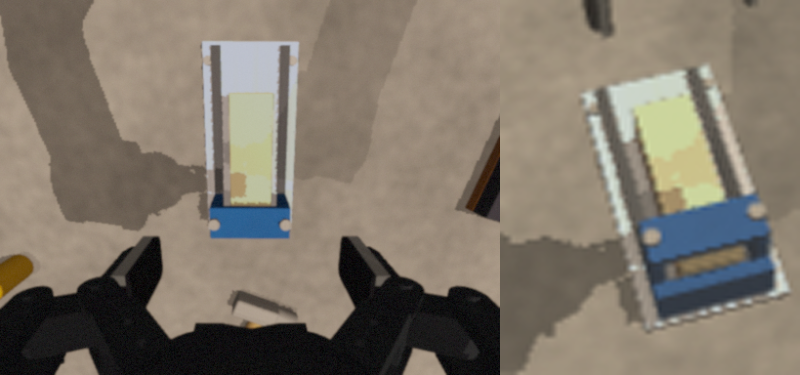

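The stone lies centred and straight under the bridge. I'll check how far its rear end is from the base's open end, which should be 55 mm, and whether it is flat on the floor.

Run:
```python
from h import *
f=robot.grab_frame("wrist");s=512/500
a=at(f,np.array([251,92.5])*s,.044);b=at(f,np.array([251,41.5])*s,.006)
print(a,b,np.linalg.norm((a-b)[:2]))
l,r=[at(f,np.array([c,130])*s,.044) for c in(229,274)];L,Rr=[at(f,np.array([c,130])*s,.006) for c in(206,297)]
print(((l+r)/2-(L+Rr)/2).round(4), np.linalg.norm(l-r),robot.read_state()["time_s"])
```

```text
[ 0.45646017 -0.04598389  0.044     ] [ 0.40324507 -0.05617793  0.006     ] 0.054182699593556656
[-0.0029 -0.0008  0.038 ] 0.0461631633443887 12.6333
```

The rear gap is 54 mm against 55 expected, the width at z = 44 mm reads 46 mm (so it is flat on the floor), and it is centred within about 1 mm. Handing in.

```bash
python3 -c "
from cell import robot
print(robot.sign_off())"
```

```text
the job is handed in; nothing more can be done
None
```

The cream stone is in the blue-and-aluminium holder, wood side down, with its end under the bridge and against the stop. I gripped it, laid it centred in the channel and slid it about 68 mm until I felt the stop (about 11 N). Then I released it and raised the arm clear, at about 12.6 s of the 37 s allowed.

- **Last checks:** The stone's rear end is 54 mm from the holder's open end (55 mm expected when fully home). It is within about 1 mm of the channel's middle, parallel to the rails and flat on the floor. The robot touches nothing.
- **Grey stone:** It was not touched. The network put it within about 10 mm of its first positions, with moderate confidence (0.6).
- **One disagreement:** My early estimates of the holder's position differed by up to 6 mm, apart from one wrist-camera fit that was about 15 mm off sideways. That fit mixed pictures taken while the arm was still moving, so I dropped it. I settled the position with wrist views taken at rest and the contact with the stop.

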